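# Re-rack four sample bottles in reverse order

## Task

Move the four bottles from the white rack into the empty teal rack in reverse order: the bottle next to the white rack's yellow end goes into the teal rack's bay farthest from its own yellow end, the next one beside it, and so on, so that the bottle farthest from the yellow end of the white rack ends up next to the yellow end of the teal rack. Carry them upright, set each one down gently without dropping it, and leave all four standing fully down in their bays, let go.

Things in the scene. Friction and masses are not known exactly. Their poses are not given: they have to be found in the camera images.
- rack_from: WHITE row rack, full at the start, fixed to the bench: a low open-topped tray of four square bays in one straight row along its own y axis. Origin: centre of its underside; z up. Outside 62 mm (x) by 236 mm (y) by 22 mm high, plus a YELLOW end block 14 mm thick on its +y end, which marks that end. Bay centres at y = +87, +29, -29, -87 mm (x = 0); each bay is 54 mm square inside, floor 4 mm above the bench, walls 4 mm thick and 22 mm high from the bench.
- rack_to: TEAL row rack, empty at the start, fixed to the bench; same shape, sizes, bays and frame as the white rack, with the YELLOW end block likewise on its own +y end. It may lie at any angle and on either side.
- mid_red (a point): Small upright white bottle with a RED screw cap and a red band, loose: 36 mm diameter body (straight from 2 to 62 mm above its foot), cap 33 mm diameter, 90 mm tall in all, about 90 g (varies), flat foot. This point is its centre, 45 mm above its foot, z up along the bottle; standing in a bay it is 49 mm above the bench.
- mid_blue (a point): Small upright white bottle with a BLUE screw cap and a blue band, loose: 36 mm diameter body (straight from 2 to 62 mm above its foot), cap 33 mm diameter, 90 mm tall in all, about 90 g (varies), flat foot. This point is its centre, 45 mm above its foot, z up along the bottle; standing in a bay it is 49 mm above the bench.
- mid_green (a point): Small upright white bottle with a GREEN screw cap and a green band, loose: 36 mm diameter body (straight from 2 to 62 mm above its foot), cap 33 mm diameter, 90 mm tall in all, about 90 g (varies), flat foot. This point is its centre, 45 mm above its foot, z up along the bottle; standing in a bay it is 49 mm above the bench.
- mid_purple (a point): Small upright white bottle with a PURPLE screw cap and a purple band, loose: 36 mm diameter body (straight from 2 to 62 mm above its foot), cap 33 mm diameter, 90 mm tall in all, about 90 g (varies), flat foot. This point is its centre, 45 mm above its foot, z up along the bottle; standing in a bay it is 49 mm above the bench.
- label_red: RED label block, 14 x 40 x 22 mm high, fixed against the long +x side of the white rack beside the bay in which the red-capped bottle stands at the start; it stays there as a record of where that bottle came from. Origin: centre of its underside, 38 mm along the rack's x from the centre of its bay; axes parallel to the white rack's.
- label_blue: BLUE label block, 14 x 40 x 22 mm high, fixed against the long +x side of the white rack beside the bay in which the blue-capped bottle stands at the start; it stays there as a record of where that bottle came from. Origin: centre of its underside, 38 mm along the rack's x from the centre of its bay; axes parallel to the white rack's.
- label_green: GREEN label block, 14 x 40 x 22 mm high, fixed against the long +x side of the white rack beside the bay in which the green-capped bottle stands at the start; it stays there as a record of where that bottle came from. Origin: centre of its underside, 38 mm along the rack's x from the centre of its bay; axes parallel to the white rack's.
- label_purple: PURPLE label block, 14 x 40 x 22 mm high, fixed against the long +x side of the white rack beside the bay in which the purple-capped bottle stands at the start; it stays there as a record of where that bottle came from. Origin: centre of its underside, 38 mm along the rack's x from the centre of its bay; axes parallel to the white rack's.
There are look-alikes about, which are no part of the job. Leave any brown or orange look-alike of the part that bears mid_red alone.

How it is judged (in metres and radians):
At the end, for the whole second after the job is handed in: Each bottle stands upright (0.12 rad), at rest and released on the floor of its bay of the teal rack (height within 5 mm, within 12 mm of the bay centre in x and y); one that started at y in the white rack's frame stands at -y in the teal rack's (yellow end at +y in both) (((y of label_red in the frame of rack_from between 0.072 and 0.102 m and y of mid_red in the frame of rack_to between -0.099 and -0.075 m) or (y of label_red in the frame of rack_from between 0.014 and 0.044 m and y of mid_red in the frame of rack_to between -0.041 and -0.017 m) or (y of label_red in the frame of rack_from between -0.044 and -0.014 m and y of mid_red in the frame of rack_to between 0.017 and 0.041 m) or (y of label_red in the frame of rack_from between -0.102 and -0.072 m and y of mid_red in the frame of rack_to between 0.075 and 0.099 m)) and x of mid_red in the frame of rack_to between -0.012 and 0.012 m and z of mid_red in the frame of rack_to between 0.044 and 0.054 m and angle between each of mid_red, mid_blue, mid_green, mid_purple's own z axis and vertical below 0.12 rad and linear speed of each of bottle_red, bottle_blue, bottle_green, bottle_purple below 0.02 m/s and contact force between the fingers and bottle_red below 0.05 N and ((y of label_blue in the frame of rack_from between 0.072 and 0.102 m and y of mid_blue in the frame of rack_to between -0.099 and -0.075 m) or (y of label_blue in the frame of rack_from between 0.014 and 0.044 m and y of mid_blue in the frame of rack_to between -0.041 and -0.017 m) or (y of label_blue in the frame of rack_from between -0.044 and -0.014 m and y of mid_blue in the frame of rack_to between 0.017 and 0.041 m) or (y of label_blue in the frame of rack_from between -0.102 and -0.072 m and y of mid_blue in the frame of rack_to between 0.075 and 0.099 m)) and x of mid_blue in the frame of rack_to between -0.012 and 0.012 m and z of mid_blue in the frame of rack_to between 0.044 and 0.054 m and contact force between the fingers and bottle_blue below 0.05 N and ((y of label_green in the frame of rack_from between 0.072 and 0.102 m and y of mid_green in the frame of rack_to between -0.099 and -0.075 m) or (y of label_green in the frame of rack_from between 0.014 and 0.044 m and y of mid_green in the frame of rack_to between -0.041 and -0.017 m) or (y of label_green in the frame of rack_from between -0.044 and -0.014 m and y of mid_green in the frame of rack_to between 0.017 and 0.041 m) or (y of label_green in the frame of rack_from between -0.102 and -0.072 m and y of mid_green in the frame of rack_to between 0.075 and 0.099 m)) and x of mid_green in the frame of rack_to between -0.012 and 0.012 m and z of mid_green in the frame of rack_to between 0.044 and 0.054 m and contact force between the fingers and bottle_green below 0.05 N and ((y of label_purple in the frame of rack_from between 0.072 and 0.102 m and y of mid_purple in the frame of rack_to between -0.099 and -0.075 m) or (y of label_purple in the frame of rack_from between 0.014 and 0.044 m and y of mid_purple in the frame of rack_to between -0.041 and -0.017 m) or (y of label_purple in the frame of rack_from between -0.044 and -0.014 m and y of mid_purple in the frame of rack_to between 0.017 and 0.041 m) or (y of label_purple in the frame of rack_from between -0.102 and -0.072 m and y of mid_purple in the frame of rack_to between 0.075 and 0.099 m)) and x of mid_purple in the frame of rack_to between -0.012 and 0.012 m and z of mid_purple in the frame of rack_to between 0.044 and 0.054 m and contact force between the fingers and bottle_purple below 0.05 N); the robot touches nothing.
It fails at once if a bottle is dropped or knocked flying (a free fall of more than about 25 mm) ((contact force between the fingers and bottle_red below 0.02 N and linear speed of bottle_red above 0.7 m/s) or (contact force between the fingers and bottle_blue below 0.02 N and linear speed of bottle_blue above 0.7 m/s) or (contact force between the fingers and bottle_green below 0.02 N and linear speed of bottle_green above 0.7 m/s) or (contact force between the fingers and bottle_purple below 0.02 N and linear speed of bottle_purple above 0.7 m/s)).
It fails at once if a bottle is tipped more than about 45 degrees (angle between any of mid_red, mid_blue, mid_green, mid_purple's own z axis and vertical above 0.8 rad).
It also fails if it takes over 102 s, if anything falls off the work surface, if the arm or the gripper's body presses on something with over 40 N, if the wrist force passes 120 N, or if a joint passes its speed limit or range.

## Robot

A 7-joint arm with a two-finger parallel gripper is mounted at the origin on the work surface. World frame = base frame: x ahead of the robot, y to its left, z up, the work surface at z = 0. Lengths are in mm, angles in degrees, forces in N, time in s.
With the tool pointing down it reaches from about 400 to 875 mm from the base axis. Payload 6.5 kg.
Tool frame: the origin (TCP) lies at the very end of the fingers, on their centre line; the grasp point (between the pads) lies 19 mm behind it; y points along the fingers, z is the direction in which the jaws open and shut, and the axes are right-handed (so a half turn about y gives the same grasp; the last joint's range is limited). The gripper opens to 85 mm and grips with 20 to 120 N. Pads are 22 mm wide; open, the fingers measure 114 mm over their backs; the gripper's body (76 mm by 85 mm) begins 54 mm behind the grasp point. The pads swing forward as they close: fully open they stand 13 mm farther back than shut.
Start: joints at [61.696, 30.733, -0.252, 88.115, 0.149, 61.152, -4.079], TCP at [269.66, -591.416, 231.29] pointing down, gripper open.
Joint ranges: [-154.64, 154.64], [-21.42, 123.67], [-72.66, 72.17], [13.99, 137.28], [-74.86, 254.86], [10.95, 109.41], [-158.01, 158.01]. Speed limits (degrees/s): [136.94, 136.94, 180, 180, 180, 180, 180].

## Interface

Orientations are given as a 3x3 rotation matrix whose columns are the frame's x, y, z axes.
In Python, from station import ctrl, capture, calibration gives the robot as it stands.
- The arm moves only by the tool carry_out, never from a script. Its argument "deltas" is a list that holds one entry, the list of rows, each a list of 6 numbers: the shift along the tool's x, y, z in m, then the turn, a rotation vector about the tool's x, y, z in degrees. In form: [[[x, y, z, ax, ay, az], ...]]. A call has 1 to 12 rows; each row shifts and turns the commanded pose from where the row before left it, along the tool's axes as they then stand; what a row does not reach is not made up. A row lasts 1/10 s, in which the tool goes at most 50 mm and 8.59 degrees, less where a joint would pass 70% of its speed; a pose out of reach is approached as far as the arm can. A call with a gripper value outside its range is refused whole. "hand" is the finger opening in m, from 0 to 0.0854, set as the call begins (left out, the last holds). The fingers move at their own pace and stop on an object; the grip force is fixed at half the most. Time passes only in rows, so rows that do not move let the fingers close. It gives the time, the measured TCP pose, the force and the opening at its end, in the units of the state.
- ctrl.get_obs(): the state, without advancing time (a new reading comes with each control period).
- capture(name): name is "side" or "top" or "wrist"; returns the picture (400x640x3 uint8, blue, green, red); there is no depth.
- calibration(name): a dict with "intrinsics" (3x3 intrinsics, pixels), "dist_coeffs" ([k1, k2, p1, p2, k3] as OpenCV has them; the pictures are not rectified), "cam_to_world" (4x4, takes a point from camera to world coordinates); the wrist camera has in their place "hand_eye" (4x4, takes a point from camera to tool coordinates, whose origin is the TCP and whose axes are the tool frame's). Camera axes: x right, y up, looking along -z (the intrinsics and any distortion apply to the point x, -y, -z); pixel columns grow to the right and rows downward; lengths in mm; the calibration is good to about 2 mm. A picture is of the moment at which its call begins: read the wrist's pose just before it. calibration takes no time and is no camera call.
- ctrl.sign_off(): hands the job in, once; it reports no verdict.
The state is a dict: "time_s": time; "q": joint angles; "qvel": joint speeds; "effort": joint torques, N m; "tool_pos": TCP position; "tcp_rot": TCP orientation; "force": force on the tool from outside, world axes, zero at the start; "torque": the same for the moment, N m; "opening": finger opening in mm.
Only numpy, scipy, OpenCV 4.12 (cv2) and the standard library are available. Lean on these libraries where they do the work, as an engineer would, in place of code of your own. Each camera call takes 0.05 s, during which the arm holds its last target.

## Working session

There is one attempt and no reset: what is moved stays moved. The work goes in short steps, Python scripts to look and compute and a tool call to move; the robot and the scene stay as the last step left them, time stands still between calls to the robot, and variables do not carry over. Pictures are saved under pics/ and viewed, and the job is handed in when it is done.

Besides the shell and the picture viewer there is one more tool, called as name(argument=value, ...), one argument or row to a line, values as JSON. carry_out: Moves the arm, as the interface text tells. Its arguments: {"type":"object","properties":{"deltas":{"type":"array","items":{"type":"array","items":{"type":"array","items":{"type":"number"}}}},"hand":{"type":"number"}},"required":["deltas"]}

```bash
ls; mkdir -p pics; python3 - <<'E'
from station import ctrl,capture,calibration
import cv2,numpy as np
np.set_printoptions(suppress=True,precision=3)
o=ctrl.get_obs(); print(o)
for n in ["side","top","wrist"]:
    im=capture(n); cv2.imwrite(f"pics/{n}0.png",im)
    c=calibration(n); print(n,c)
E
```

```text
pics
{'time_s': 0.0, 'q': array([61.697, 30.777, -0.254, 88.171,  0.149, 61.15 , -4.082]), 'qvel': array([ 0.087, -0.064,  0.09 , -0.005,  0.009,  0.005, -0.024]), 'effort': array([  0.   , -58.342,   1.048, -25.911,   0.012,   0.01 ,  -0.   ]), 'tool_pos': array([ 269.37 , -590.872,  230.416]), 'tcp_rot': array([[-0.91 , -0.001,  0.415],
       [-0.415,  0.001, -0.91 ],
       [ 0.   , -1.   , -0.002]]), 'force': array([-0.081,  0.112,  1.623]), 'torque': array([ 0.044, -0.076,  0.013]), 'opening': 85.45714736312628}
side {'intrinsics': array([[495.089,   0.   , 317.525],
       [  0.   , 495.089, 196.212],
       [  0.   ,   0.   ,   1.   ]]), 'dist_coeffs': array([0.051, 0.   , 0.   , 0.   , 0.   ]), 'cam_to_world': array([[ -0.829,   0.281,  -0.483,  15.026],
       [ -0.559,  -0.414,   0.719, 859.711],
       [  0.002,   0.866,   0.5  , 655.798],
       [  0.   ,   0.   ,   0.   ,   1.   ]])}
top {'intrinsics': array([[437.626,   0.   , 319.788],
       [  0.   , 437.626, 199.978],
       [  0.   ,   0.   ,   1.   ]]), 'dist_coeffs': array([0.003, 0.   , 0.   , 0.   , 0.   ]), 'cam_to_world': array([[  0.009,   0.972,  -0.236, 367.428],
       [ -1.   ,   0.008,  -0.007,  10.993],
       [ -0.005,   0.236,   0.972, 905.02 ],
       [  0.   ,   0.   ,   0.   ,   1.   ]])}
wrist {'intrinsics': array([[294.772,   0.   , 318.802],
       [  0.   , 294.772, 200.297],
       [  0.   ,   0.   ,   1.   ]]), 'dist_coeffs': array([-0.016,  0.   ,  0.   ,  0.   ,  0.   ]), 'hand_eye': array([[  -0.   ,   -0.966,   -0.26 ,  -66.576],
       [  -0.001,    0.26 ,   -0.966, -142.04 ],
       [   1.   ,   -0.   ,   -0.001,   -0.145],
       [   0.   ,    0.   ,    0.   ,    1.   ]])}
```

View pics/top0.png

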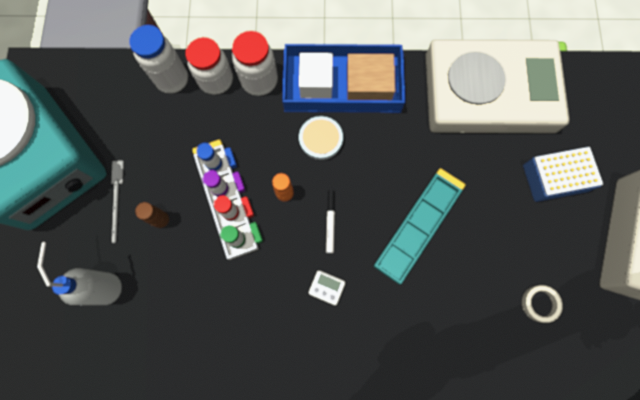

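View pics/side0.png

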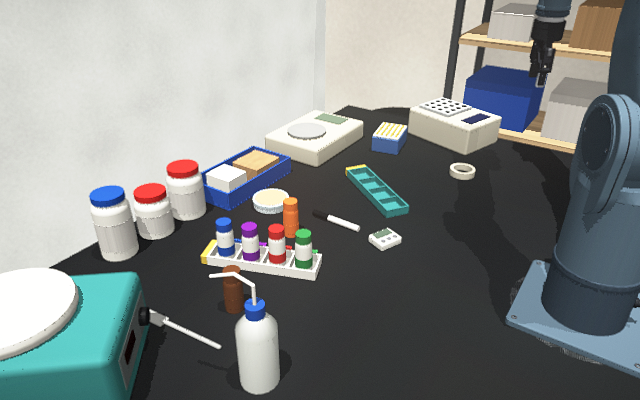

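View pics/wrist0.png

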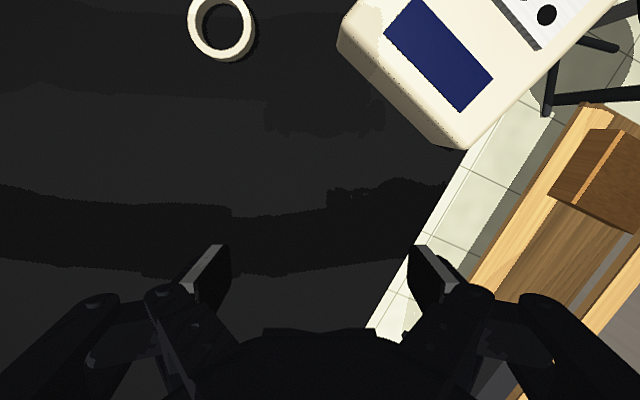

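Top view: the white rack runs from its yellow end at (207,147), with caps blue (208,152), purple (212,179), red (222,205) and green (231,236). The teal rack runs from its yellow end at (451,180) to (388,275).

Things that could be mistaken for the target bottles:
- orange bottle at (282,187)
- brown bottle at (147,213)
- blue-capped squeeze bottle at (63,285)
- big jars at (147,40), (203,50) and (252,48)

I choose the four bottles standing in the white rack beside labels of the same colour, and check them in a crop.

```bash
python3 - <<'E'
import cv2
im=cv2.imread("pics/top0.png")
cv2.imwrite("pics/cw.png",cv2.resize(im[130:270,170:310],None,fx=4.2,fy=4.2,interpolation=cv2.INTER_CUBIC))
cv2.imwrite("pics/ct.png",cv2.resize(im[160:290,360:490],None,fx=4.5,fy=4.5,interpolation=cv2.INTER_CUBIC))
E
```

```text
(no output)
```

View pics/cw.png

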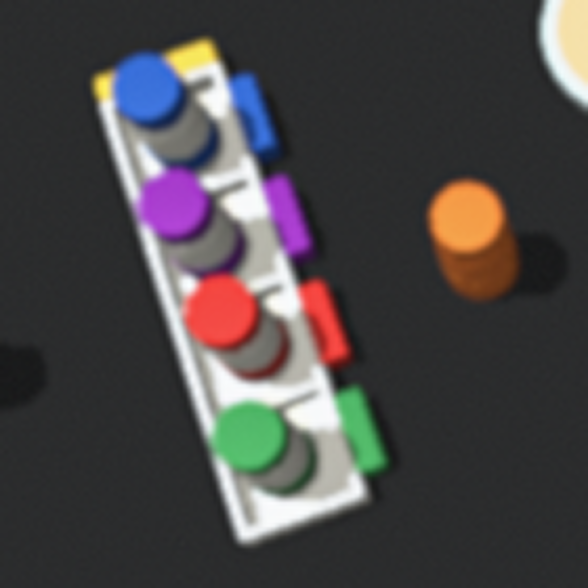

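View pics/ct.png

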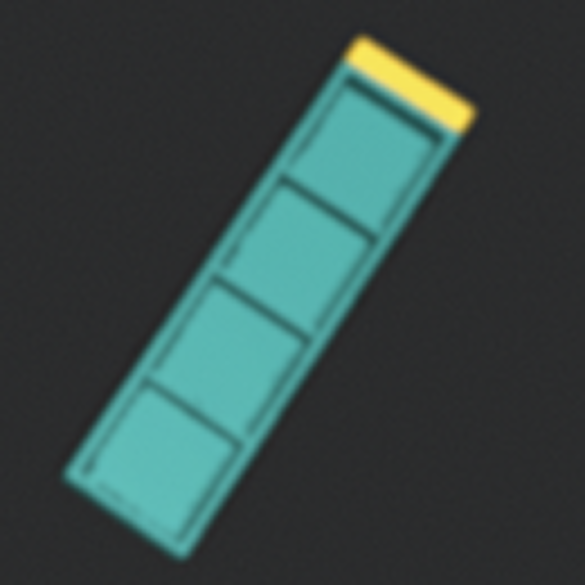

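```bash
cat > h.py <<'E'
import numpy as np,cv2
from station import ctrl,capture,calibration
np.set_printoptions(suppress=True,precision=2)
def ray(c2w,K,D,uv):
    n=cv2.undistortPoints(np.array(uv,float).reshape(-1,1,2),K,D).reshape(-1,2)
    d=np.c_[n[:,0],-n[:,1],-np.ones(len(n))]@c2w[:3,:3].T
    return c2w[:3,3],d
def to_plane(c2w,K,D,uv,z):
    o,d=ray(c2w,K,D,uv); z=np.broadcast_to(z,(len(d),))
    return o+d*((z-o[2])/d[:,2])[:,None]
def proj(c2w,K,D,P):
    p=(np.atleast_2d(P)-c2w[:3,3])@c2w[:3,:3]
    return cv2.projectPoints((p*[1,-1,-1]).reshape(-1,1,3),np.zeros(3),np.zeros(3),K,D)[0].reshape(-1,2)
def cam(name,obs=None):
    c=calibration(name)
    if name=="wrist":
        T=np.eye(4);T[:3,:3]=obs["tcp_rot"];T[:3,3]=obs["tool_pos"]; M=T@c["hand_eye"]
    else: M=c["cam_to_world"]
    return np.array(M),np.array(c["intrinsics"]),np.array(c["dist_coeffs"])
def rigid2(L,W):
    L=np.array(L,float);W=np.array(W,float)
    lc,wc=L.mean(0),W.mean(0);A=(L-lc);B=(W-wc)
    th=np.arctan2((A[:,0]*B[:,1]-A[:,1]*B[:,0]).sum(),(A*B).sum())
    R=np.array([[np.cos(th),-np.sin(th)],[np.sin(th),np.cos(th)]])
    t=wc-R@lc; return th,t,W-(L@R.T+t)
E
python3 - <<'E'
from h import *
C=cam("top")
uc=lambda X,s,o:(np.array(X)+.5)/s-.5+np.array(o)
L=[[-31,132],[31,132],[-31,-118],[31,-118]]
w=uc([[95,78],[212,38],[243,545],[372,498]],4.2,(170,130))
t=uc([[362,35],[478,110],[63,475],[183,560]],4.5,(360,160))
for n,p in(("white",w),("teal",t)):
    W=to_plane(*C,p,22.)[:,:2]; th,tt,r=rigid2(L,W); print(n,np.degrees(th),tt,r.tolist())
    R=np.array([[np.cos(th),-np.sin(th)],[np.sin(th),np.cos(th)]])
    print((np.array([[0,87],[0,29],[0,-29],[0,-87]])@R.T+tt))
caps=uc([[148,89],[174,205],[221,312],[249,437]],4.2,(170,130))
print("caps",to_plane(*C,caps,94.))
print("orange,brown",to_plane(*C,[[282,180],[146,210]],90.))
E
```

```text
white -68.98371091049428 [580.82 214.31] [[1.342237187826413, 0.7583651359064447], [1.2512950503498814, 0.3106929413759474], [-1.7109979885922257, 0.96395154616485], [-0.882534249583955, -2.033009623447299]]
[[662.03 245.51]
 [607.89 224.71]
 [553.75 203.91]
 [499.61 183.11]]
teal -124.91928774985317 [ 527.95 -185.82] [[1.12889775359929, -0.07256780999563262], [0.46393278610298694, -0.9886490393642475], [-0.1798104007993402, 1.1389212528612802], [-1.4130201389026524, -0.07770440350154217]]
[[ 599.29 -235.62]
 [ 551.73 -202.42]
 [ 504.17 -169.22]
 [ 456.61 -136.02]]
caps [[662.35 243.26  94.  ]
 [605.99 227.28  94.  ]
 [555.62 202.52  94.  ]
 [498.47 186.48  94.  ]]
orange,brown [[605.03  90.41  90.  ]
 [543.47 348.36  90.  ]]
```

```bash
cat >> h.py <<'E'
from scipy.spatial.transform import Rotation as Ro
def Rd(psi):
    p=np.radians(psi);z=np.array([np.cos(p),np.sin(p),0]);y=np.array([0,0,-1.]);return np.c_[np.cross(y,z),y,z]
def plan(xyz,psi):
    o=ctrl.get_obs();R=o["tcp_rot"];T=Rd(psi)
    rv=Ro.from_matrix(R.T@T).as_rotvec(degrees=True)
    d=np.array(xyz)-o["tool_pos"]
    print("t",round(o["time_s"],2),"pos",o["tool_pos"],"turn",rv,"shift in new axes",T.T@d,"in present axes",R.T@d,"open",o["opening"])
E
python3 - <<'E'
from h import *
plan([479,-151,231],-124.9)
C=cam("top")
print(to_plane(*C,[[215,93],[165,90],[258,93]],0.), to_plane(*C,[[203,52]],130.))
E
```

```text
t 0.15 pos [ 269.45 -591.    230.59] turn [ 0.07 59.41  0.05] shift in new axes [  79.88   -0.41 -480.76] in present axes [-373.23   -0.03 -313.39] open 85.48092205450634
[[835.17 257.     0.  ]
 [841.83 371.08   0.  ]
 [835.82 159.55   0.  ]] [[856.92 251.35 130.  ]]
```

carry_out(
  deltas=[
    [[0,0,0,0,5.4,0],[0,0,0,0,8,0],[0,0,0,0,8,0],[0,0,0,0,8,0],[0,0,0,0,8,0],[0,0,0,0,8,0],[0,0,0,0,8,0],[0,0,0,0,6,0]],
  ],
)

```text
time_s: 0.95
tool_pos: [269.7, -591.1, 230.9]
tcp_rot: [[-0.817, -0.0, -0.576], [0.576, 0.001, -0.817], [0.001, -1.0, -0.0]]
force: [0.9, 0.6, 0.6]
opening: 85.3
```

carry_out(
  deltas=[
    [[0.004,0,-0.02,0,0,0],[0.006,0,-0.04,0,0,0],[0.008,0,-0.05,0,0,0],[0.008,0,-0.05,0,0,0],[0.008,0,-0.05,0,0,0],[0.008,0,-0.05,0,0,0],[0.008,0,-0.05,0,0,0],[0.008,0,-0.05,0,0,0],[0.008,0,-0.05,0,0,0],[0.006,0,-0.04,0,0,0],[0.004,0,-0.02,0,0,0],[0.004,0,-0.01,0,0,0]],
  ],
)

```text
time_s: 2.15
tool_pos: [477.5, -153.5, 231.2]
tcp_rot: [[-0.822, 0.0, -0.569], [0.569, 0.001, -0.822], [0.0, -1.0, -0.001]]
force: [0.9, 0.4, 0.4]
opening: 85.5
```

```bash
python3 - <<'E'
from h import *
o=ctrl.get_obs(); im=capture("wrist"); cv2.imwrite("pics/wt.png",im)
import pickle; pickle.dump(o,open("wt.pkl","wb"))
print(o["tool_pos"],o["tcp_rot"],o["q"],o["time_s"])
C=cam("wrist",o)
th=np.radians(-124.92);R=np.array([[np.cos(th),-np.sin(th)],[np.sin(th),np.cos(th)]])
L=np.array([[-31,132],[31,132],[-31,-118],[31,-118]]);P=np.c_[L@R.T+[527.95,-185.82],[22]*4]
print(proj(*C,P))
E
```

```text
[ 477.47 -153.46  231.16] [[-0.82  0.   -0.57]
 [ 0.57  0.   -0.82]
 [ 0.   -1.   -0.  ]] [   9.93   16.23    3.31  110.48   -1.2    53.33 -110.85] 2.15
[[288.57  -2.81]
 [347.74  -2.51]
 [292.77 223.03]
 [341.97 223.24]]
```

View pics/wt.png

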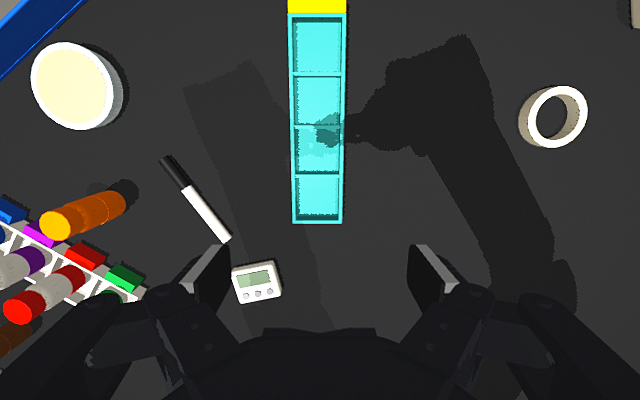

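The wrist picture shows the teal rack from its yellow edge at (318,12) to its far corners at about (292,224) and (343,224), which agrees with the prediction. I'll refine in a crop.

```bash
python3 - <<'E'
import cv2
im=cv2.imread("pics/wt.png")
a=cv2.resize(im[0:40,270:370],None,fx=7,fy=7,interpolation=cv2.INTER_CUBIC)
b=cv2.resize(im[195:235,270:370],None,fx=7,fy=7,interpolation=cv2.INTER_CUBIC)
cv2.imwrite("pics/wtc.png",cv2.vconcat([a,b]))
E
```

```text
(no output)
```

View pics/wtc.png

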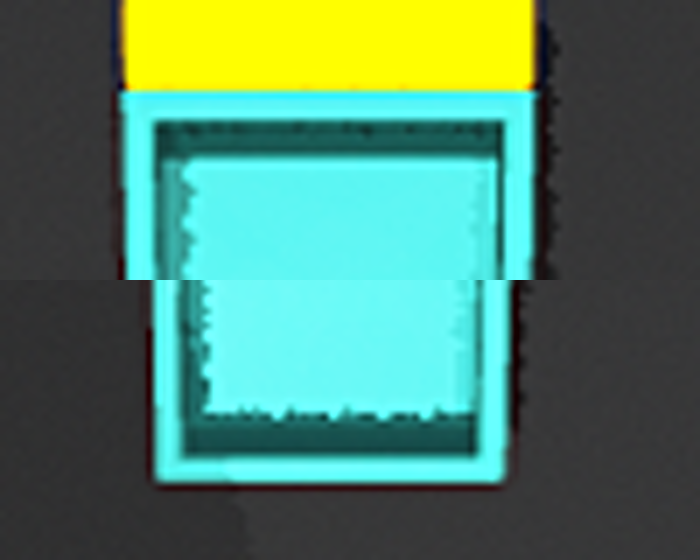

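```bash
python3 - <<'E'
from h import *; import pickle
o=pickle.load(open("wt.pkl","rb"));C=cam("wrist",o)
px=(np.array([[120,91],[538,91],[153,204],[507,204]])+.5)/7-.5+np.array([[270,0],[270,0],[270,195],[270,195]])
L=np.array([[-31,118],[31,118],[-31,-118],[31,-118]])
th,t,r=rigid2(L,to_plane(*C,px,22.)[:,:2]);print(np.degrees(th),t,r.tolist())
R=np.array([[np.cos(th),-np.sin(th)],[np.sin(th),np.cos(th)]])
print((np.array([[0,87],[0,29],[0,-29],[0,-87]])@R.T+t))
plan([525,193,231],-69)
E
```

```text
-124.723599025957 [ 528.21 -184.51] [[0.5270540642973174, 0.3901710164070096], [-0.1413286671053129, -0.677947875378436], [0.2790130459591751, 0.8852485203720306], [-0.6647384431512933, -0.5974716614006468]]
[[ 599.72 -234.07]
 [ 552.04 -201.03]
 [ 504.37 -167.99]
 [ 456.7  -134.95]]
t 2.2 pos [ 477.24 -152.97  231.09] turn [  0.06 -55.68   0.02] shift in new axes [-168.57    0.09 -305.87] in present axes [ 157.57    0.46 -311.68] open 85.565473074242
```

carry_out(
  deltas=[
    [[0,0,0,0,-7,0],[0,0,0,0,-8,0],[0,0,0,0,-8,0],[0,0,0,0,-8,0],[0,0,0,0,-8,0],[0,0,0,0,-8,0],[0,0,0,0,-8.7,0]],
  ],
)

```text
time_s: 2.9
tool_pos: [475.7, -157.8, 231.1]
tcp_rot: [[-0.934, -0.001, 0.357], [-0.357, -0.001, -0.934], [0.001, -1.0, 0.0]]
force: [-0.1, -0.4, 1.1]
opening: 85.4
```

carry_out(
  deltas=[
    [[-0.013,0,-0.025,0,0,0],[-0.02,0,-0.035,0,0,0],[-0.02,0,-0.035,0,0,0],[-0.02,0,-0.035,0,0,0],[-0.02,0,-0.035,0,0,0],[-0.02,0,-0.035,0,0,0],[-0.02,0,-0.035,0,0,0],[-0.015,0,-0.035,0,0,0],[-0.012,0,-0.025,0,0,0],[-0.009,0,-0.011,0,0,0],[0,0,0,0,0,0]],
  ],
)

```text
time_s: 4.0
tool_pos: [527.1, 190.3, 231.1]
tcp_rot: [[-0.935, 0.0, 0.354], [-0.354, 0.0, -0.935], [-0.0, -1.0, 0.0]]
force: [0.1, 0.1, -0.6]
opening: 85.1
```

```bash
python3 - <<'E'
from h import *
o=ctrl.get_obs(); im=capture("wrist"); cv2.imwrite("pics/ww.png",im)
import pickle; pickle.dump(o,open("ww.pkl","wb"))
print(o["tool_pos"],o["tcp_rot"],o["q"],o["time_s"])
C=cam("wrist",o)
th=np.radians(-68.98);R=np.array([[np.cos(th),-np.sin(th)],[np.sin(th),np.cos(th)]])
L=np.array([[-31,118],[31,118],[-31,-118],[31,-118]]);P=np.c_[L@R.T+[580.82,214.31],[22]*4]
print(proj(*C,P))
cv2.imwrite("pics/wwc.png",cv2.resize(im[0:240,240:400],None,fx=2.5,fy=2.5,interpolation=cv2.INTER_CUBIC))
E
```

```text
[527.1  190.27 231.09] [[-0.94  0.    0.35]
 [-0.35  0.   -0.94]
 [-0.   -1.    0.  ]] [-13.03  22.81 -14.67 101.34   6.75  56.7  -99.56] 4.0
[[285.73  14.04]
 [344.21  13.76]
 [291.82 224.42]
 [340.97 224.21]]
```

View pics/ww.png

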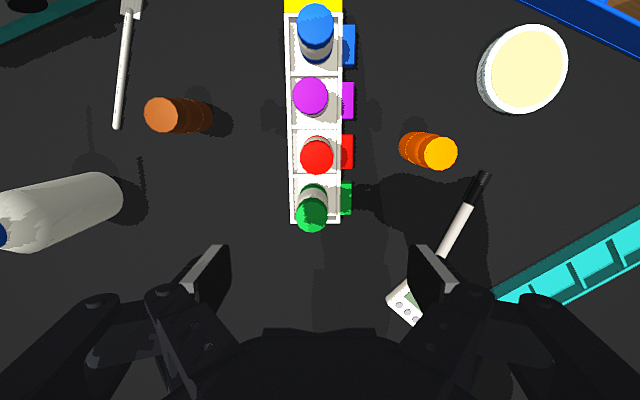

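View pics/wwc.png

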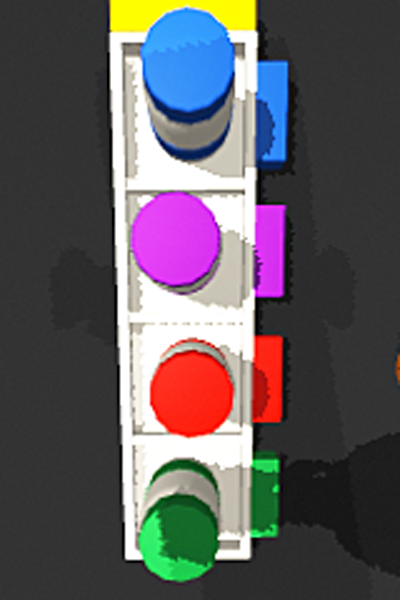

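The wrist view shows the same order from the yellow end: blue (315,24), purple (310,95), red (317,157), green (311,216). The look-alikes are brown at (163,115) and orange at (441,153), both outside the rack.

```bash
python3 - <<'E'
from h import *; import pickle
o=pickle.load(open("ww.pkl","rb"));C=cam("wrist",o)
u=lambda X:(np.array(X)+.5)/2.5-.5+np.array([240,0])
L=np.array([[-31,118],[31,118],[-31,-118],[31,-118]])
th,t,r=rigid2(L,to_plane(*C,u([[109,31],[257,31],[126,559],[251,559]]),22.)[:,:2]);print(np.degrees(th),t,r.tolist())
R=np.array([[np.cos(th),-np.sin(th)],[np.sin(th),np.cos(th)]])
print((np.array([[0,87],[0,29],[0,-29],[0,-87]])@R.T+t))
cp=to_plane(*C,u([[188,60],[176,239],[192,393],[178,540]]),94.);print("caps",cp)
print("local",(cp[:,:2]-t)@R)
E
```

```text
-68.87084340189755 [581.57 216.63] [[0.21006448963362345, 0.500761420525123], [0.08423903137645539, -0.2731386948173906], [-0.13689092562077576, 0.4316605288433095], [-0.1574125953891894, -0.6592832545510419]]
[[662.73 248.  ]
 [608.62 227.09]
 [554.52 206.18]
 [500.42 185.27]]
caps [[663.1  245.33  94.  ]
 [607.54 229.06  94.  ]
 [558.04 204.27  94.  ]
 [501.54 188.92  94.  ]]
local [[  2.62  86.39]
 [ -2.23  28.69]
 [  3.05 -26.41]
 [ -3.   -84.64]]
```

```bash
python3 -c "
from h import *
plan([500,187.7,33],-68.9)"
```

```text
t 4.05 pos [526.98 188.43 230.96] turn [-0.06 -0.46  0.04] shift in new axes [ 25.44 197.96  -9.03] in present axes [ 25.36 197.97  -9.02] open 85.25350590601315
```

carry_out(
  deltas=[
    [[0.006,0.01,-0.002,0,-0.4,0],[0.007,0.02,-0.003,0,0,0],[0.007,0.03,-0.002,0,0,0],[0.005,0.02,-0.002,0,0,0],[0,0.01,0,0,0,0],[0,0,0,0,0,0]],
  ],
)

```text
time_s: 4.65
tool_pos: [499.1, 187.6, 140.0]
tcp_rot: [[-0.933, -0.003, 0.359], [-0.359, -0.002, -0.933], [0.003, -1.0, 0.001]]
force: [0.7, -0.1, -0.3]
opening: 85.4
```

```bash
python3 -c "
from h import *
plan([500,187.7,33],-68.9)"
```

```text
t 4.65 pos [499.1  187.6  139.98] turn [-0.04 -0.08  0.17] shift in new axes [ -0.88 106.98   0.23] in present axes [ -1.2  106.97   0.16] open 85.44253644828486
```

carry_out(
  deltas=[
    [[-0.001,0.01,0,0,0,0],[0,0.02,0,0,0,0],[0,0.02,0,0,0,0],[0,0.02,0,0,0,0],[0,0.02,0,0,0,0],[0,0.011,0,0,0,0],[0,0.006,0,0,0,0],[0,0,0,0,0,0]],
  ],
)

```text
time_s: 5.45
tool_pos: [501.0, 189.8, 34.1]
tcp_rot: [[-0.933, -0.0, 0.36], [-0.36, -0.0, -0.933], [0.0, -1.0, 0.0]]
force: [-0.3, 0.4, 0.3]
opening: 85.5
```

carry_out(
  deltas=[
    [[0,0,0,0,0,0],[0,0,0,0,0,0],[0,0,0,0,0,0],[0,0,0,0,0,0],[0,0,0,0,0,0],[0,0,0,0,0,0],[0,0,0,0,0,0],[0,0,0,0,0,0]],
  ],
  hand=0.0,
)

```text
time_s: 6.25
tool_pos: [501.4, 190.0, 35.0]
tcp_rot: [[-0.933, 0.001, 0.36], [-0.36, 0.0, -0.933], [-0.001, -1.0, 0.0]]
force: [-0.8, -1.3, 6.3]
opening: 34.0
```

```bash
python3 -c "
from h import *
plan([500,187.7,33],-68.9)
cv2.imwrite('pics/g1.png',capture('wrist'))"
```

```text
t 6.25 pos [501.41 189.95  35.02] turn [-0.01  0.   -0.06] shift in new axes [2.12 2.02 1.6 ] in present axes [2.13 2.01 1.6 ] open 33.950038092536474
```

View pics/g1.png

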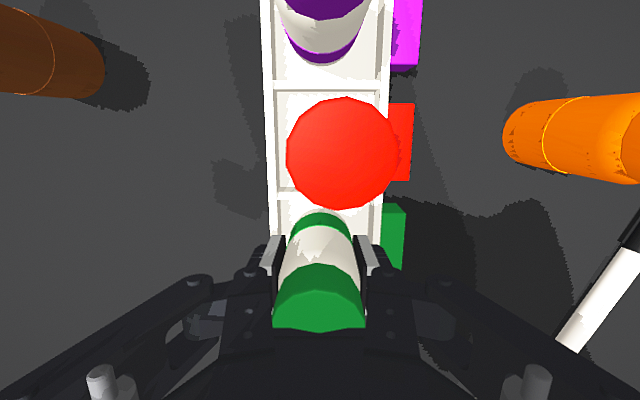

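carry_out(
  deltas=[
    [[0,-0.005,0,0,0,0],[0,-0.01,0,0,0,0],[0,-0.015,0,0,0,0],[0,-0.02,0,0,0,0],[0,-0.02,0,0,0,0],[0,-0.02,0,0,0,0],[0,-0.02,0,0,0,0],[0,-0.01,0,0,0,0],[0,-0.005,0,0,0,0],[0,0,0,0,0,0]],
  ],
)

```text
time_s: 7.3
tool_pos: [501.1, 189.9, 159.8]
tcp_rot: [[-0.933, 0.001, 0.36], [-0.36, 0.0, -0.933], [-0.001, -1.0, 0.0]]
force: [0.3, -0.7, -0.9]
opening: 34.0
```

```bash
python3 -c "
from h import *
cv2.imwrite('pics/g2.png',capture('wrist'))
cv2.imwrite('pics/g2s.png',cv2.resize(capture('side')[140:300,180:380],None,fx=3.5,fy=3.5,interpolation=cv2.INTER_CUBIC))
plan([599.5,-234.7,160],-124.8)"
```

```text
t 7.4 pos [500.39 189.62 158.65] turn [-0.04 55.91  0.06] shift in new axes [-323.55   -1.35  291.86] in present axes [ 60.36  -1.25 431.54] open 34.41713661022761
```

View pics/g2.png

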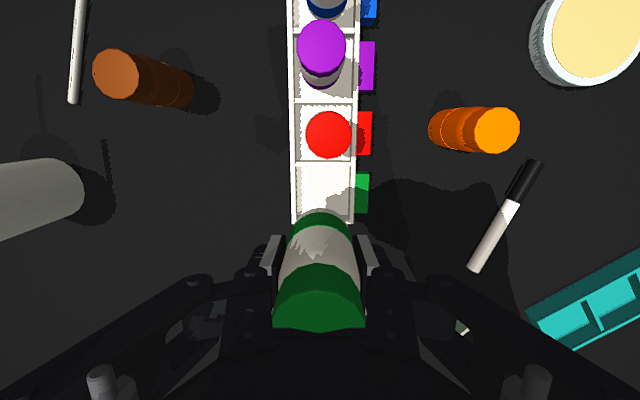

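View pics/g2s.png

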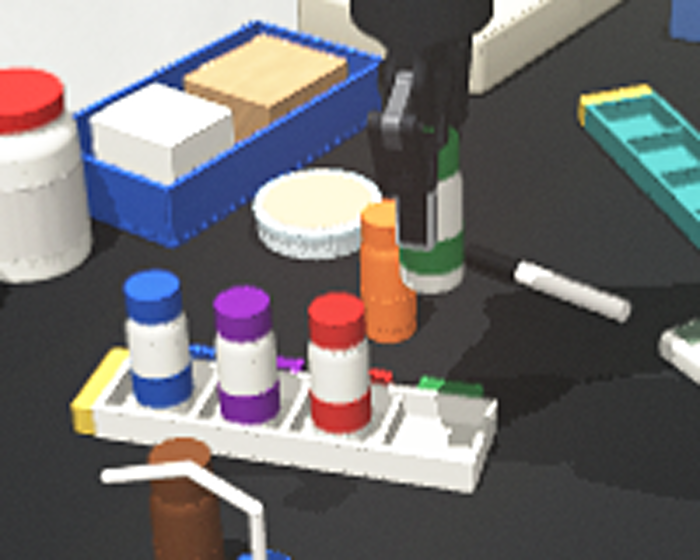

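```bash
python3 -c "
from h import *
c=calibration('wrist')
for e in(-6,-3,0,3,6):
  th=np.linspace(0,2*np.pi,73)
  f=lambda y,r:np.c_[e+r*np.cos(th),0*th+y,r*np.sin(th)]
  K,D=map(np.array,(c['intrinsics'],c['dist_coeffs']))
  a=proj(np.array(c['hand_eye']),K,D,f(31,17.5));b=proj(np.array(c['hand_eye']),K,D,f(-59,16.5))
  print(e,'foot far row',a[:,1].min(),'cap rows',b[:,1].min(),b[:,1].max(),'cols',b[:,0].min(),b[:,0].max())
"
```

```text
-6 foot far row 194.73168925266972 cap rows 267.72818635513784 355.073481594526 cols 268.56532213391245 369.716443332588
-3 foot far row 199.52477072364002 cap rows 276.3751584184648 362.23085392573915 cols 268.9854295848866 369.28625678501135
0 foot far row 204.27633090572957 cap rows 284.87150846657573 369.2695993375594 cols 269.3996490965626 368.86210929206436
3 foot far row 208.98679305339138 cap rows 293.220481442812 376.1922425367958 cols 269.80807513892677 368.4439036367696
6 foot far row 213.65657704307972 cap rows 301.42525297743896 383.0012488477516 cols 270.21080144990975 368.0315433757763
```

carry_out(
  deltas=[
    [[0,0,0,0,5,0],[0,0,0,0,8,0],[0,0,0,0,8,0],[0,0,0,0,8,0],[0,0,0,0,8,0],[0,0,0,0,8,0],[0,0,0,0,7,0],[0,0,0,0,4,0]],
  ],
)

```text
time_s: 8.2
tool_pos: [500.2, 189.7, 158.2]
tcp_rot: [[-0.818, -0.002, -0.575], [0.575, -0.001, -0.818], [0.001, -1.0, 0.002]]
force: [0.8, 0.6, -1.0]
opening: 34.5
```

carry_out(
  deltas=[
    [[-0.01,0,0.01,0,0,0],[-0.02,0,0.018,0,0,0],[-0.03,0,0.027,0,0,0],[-0.036,0,0.032,0,0,0],[-0.036,0,0.032,0,0,0],[-0.036,0,0.032,0,0,0],[-0.036,0,0.032,0,0,0],[-0.036,0,0.032,0,0,0],[-0.036,0,0.032,0,0,0],[-0.026,0,0.024,0,0,0],[-0.015,0,0.013,0,0,0],[-0.008,0,0.007,0,0,0]],
  ],
)

```text
time_s: 9.4
tool_pos: [599.6, -238.8, 158.3]
tcp_rot: [[-0.819, -0.002, -0.574], [0.574, -0.001, -0.819], [0.001, -1.0, 0.002]]
force: [-0.3, 0.3, -0.5]
opening: 34.5
```

```bash
python3 -c "
from h import *
plan([601.4,-236,36],-124.8)"
```

```text
t 9.4 pos [ 599.6  -238.82  158.34] turn [-0.12 -0.22  0.04] shift in new axes [  0.13 122.34  -3.35] in present axes [  0.05 122.33  -3.6 ] open 34.499279392822054
```

carry_out(
  deltas=[
    [[0,0.005,-0.001,0,0,0],[0,0.015,-0.001,0,0,0],[0,0.02,-0.001,0,0,0],[0,0.02,0,0,0,0],[0,0.015,0,0,0,0],[0,0.007,0,0,0,0],[0,0.003,0,0,0,0],[0,0,0,0,0,0]],
  ],
)

```text
time_s: 10.2
tool_pos: [602.8, -232.0, 74.2]
tcp_rot: [[-0.82, -0.0, -0.572], [0.572, 0.0, -0.82], [0.0, -1.0, -0.0]]
force: [-0.1, -0.9, -1.6]
opening: 34.2
```

```bash
python3 -c "
from h import *
plan([601.4,-236,35],-124.8)
cv2.imwrite('pics/g3.png',capture('wrist'))
cv2.imwrite('pics/g3t.png',cv2.resize(capture('top')[100:300,340:540],None,fx=3,fy=3,interpolation=cv2.INTER_CUBIC))"
```

```text
t 10.2 pos [ 602.82 -231.99   74.24] turn [ 0.   -0.07  0.  ] shift in new axes [-1.12 39.24  4.11] in present axes [-1.13 39.24  4.11] open 34.24054933495328
```

View pics/g3.png

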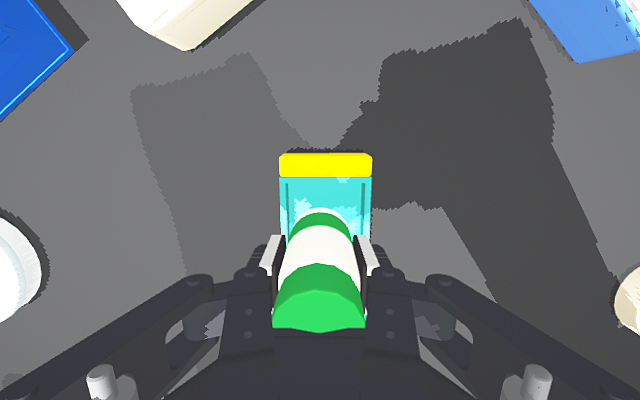

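carry_out(
  deltas=[
    [[-0.001,0.002,0.003,0,0,0],[0,0.006,0.001,0,0,0],[0,0.006,0,0,0,0],[0,0.006,0,0,0,0],[0,0.005,0,0,0,0],[0,0.003,0,0,0,0],[0,0,0,0,0,0],[0,0,0,0,0,0]],
  ],
)

```text
time_s: 11.1
tool_pos: [601.3, -236.1, 46.3]
tcp_rot: [[-0.82, 0.0, -0.572], [0.572, -0.0, -0.82], [-0.0, -1.0, -0.0]]
force: [1.2, 0.7, -1.0]
opening: 34.7
```

```bash
python3 -c "
from h import *
plan([601.4,-236,35],-124.8);print(ctrl.get_obs()['force'])"
```

```text
t 11.1 pos [ 601.34 -236.14   46.3 ] turn [ 0.   -0.09 -0.  ] shift in new axes [ 0.03 11.3  -0.15] in present axes [ 0.03 11.3  -0.15] open 34.654577190570414
[ 1.2   0.68 -0.96]
```

Lateral is right on. Lowering the last 11 mm slowly.

carry_out(
  deltas=[
    [[0,0.003,0,0,0,0],[0,0.003,0,0,0,0],[0,0.002,0,0,0,0],[0,0.001,0,0,0,0],[0,0.001,0,0,0,0],[0,0,0,0,0,0]],
  ],
)

```text
time_s: 11.7
tool_pos: [601.2, -236.1, 36.1]
tcp_rot: [[-0.82, -0.0, -0.572], [0.572, 0.0, -0.82], [0.0, -1.0, 0.0]]
force: [-0.2, -0.2, -1.0]
opening: 34.4
```

carry_out(
  deltas=[
    [[0,0.001,0,0,0,0],[0,0.0005,0,0,0,0],[0,0,0,0,0,0]],
  ],
)

```text
time_s: 12.0
tool_pos: [601.4, -236.3, 35.1]
tcp_rot: [[-0.82, 0.0, -0.572], [0.572, -0.0, -0.82], [-0.0, -1.0, -0.0]]
force: [-1.1, 0.2, 2.3]
opening: 34.1
```

carry_out(
  deltas=[
    [[0,0.0005,0,0,0,0],[0,0,0,0,0,0]],
  ],
)

```text
time_s: 12.2
tool_pos: [601.5, -236.3, 35.1]
tcp_rot: [[-0.82, 0.0, -0.572], [0.572, -0.0, -0.82], [-0.0, -1.0, -0.0]]
force: [-2.5, 1.1, 5.3]
opening: 34.3
```

carry_out(
  deltas=[
    [[0,0,0,0,0,0],[0,0,0,0,0,0],[0,0,0,0,0,0],[0,0,0,0,0,0],[0,0,0,0,0,0],[0,0,0,0,0,0]],
  ],
  hand=0.085,
)

```text
time_s: 12.8
tool_pos: [601.3, -236.1, 34.2]
tcp_rot: [[-0.82, 0.0, -0.572], [0.572, 0.0, -0.82], [0.0, -1.0, -0.0]]
force: [-0.2, -0.5, 0.2]
opening: 85.1
```

carry_out(
  deltas=[
    [[0,-0.01,0,0,0,0],[0,-0.02,0,0,0,0],[0,-0.03,0,0,0,0],[0,-0.03,0,0,0,0],[0,-0.02,0,0,0,0],[0,0,0,0,0,0]],
  ],
)

```text
time_s: 13.4
tool_pos: [603.6, -237.1, 148.6]
tcp_rot: [[-0.82, 0.006, -0.572], [0.572, -0.002, -0.82], [-0.007, -1.0, -0.002]]
force: [1.4, -0.1, 0.5]
opening: 84.9
```

```bash
python3 -c "
from h import *
plan([556.8,203.4,140],-68.9)
cv2.imwrite('pics/g4.png',capture('wrist'))
cv2.imwrite('pics/g4t.png',cv2.resize(capture('top')[100:300,340:540],None,fx=3,fy=3,interpolation=cv2.INTER_CUBIC))"
```

```text
t 13.4 pos [ 603.56 -237.13  148.56] turn [ -0.09 -56.01  -0.4 ] shift in new axes [-114.96    8.56 -427.83] in present axes [ 290.49    7.28 -334.5 ] open 84.94058290460487
```

View pics/g4.png

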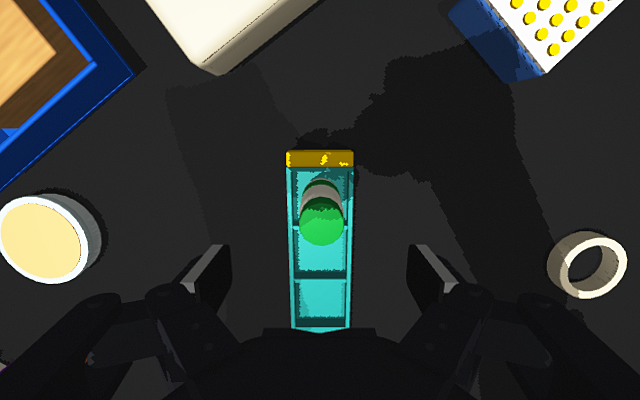

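Green stands in the yellow-end bay (cap at 321,223). Red is next.

carry_out(
  deltas=[
    [[0,0,0,0,-6,0],[0,0,0,0,-8,0],[0,0,0,0,-8,0],[0,0,0,0,-8,0],[0,0,0,0,-8,0],[0,0,0,0,-8,0],[0,0,0,0,-7,0],[0,0,0,0,-3,0]],
  ],
)

```text
time_s: 14.3
tool_pos: [600.2, -235.9, 142.8]
tcp_rot: [[-0.931, -0.002, 0.364], [-0.364, 0.001, -0.931], [0.002, -1.0, -0.002]]
force: [0.1, -0.9, -1.2]
opening: 84.8
```

carry_out(
  deltas=[
    [[-0.004,0,-0.016,0,0,0],[-0.008,0,-0.03,0,0,0],[-0.012,0,-0.045,0,0,0],[-0.012,0,-0.045,0,0,0],[-0.012,0,-0.045,0,0,0],[-0.012,0,-0.045,0,0,0],[-0.012,0,-0.045,0,0,0],[-0.012,0,-0.045,0,0,0],[-0.012,0,-0.045,0,0,0],[-0.009,0,-0.035,0,0,0],[-0.006,0,-0.02,0,0,0],[-0.004,0,-0.012,0,0,0]],
  ],
)

```text
time_s: 15.5
tool_pos: [552.2, 208.2, 143.6]
tcp_rot: [[-0.932, -0.002, 0.363], [-0.363, 0.001, -0.932], [0.001, -1.0, -0.002]]
force: [0.1, 0.0, 0.2]
opening: 84.7
```

```bash
python3 -c "
from h import *
plan([556.8,203.4,34],-68.9)"
```

```text
t 15.5 pos [552.18 208.21 143.64] turn [0.09 0.17 0.08] shift in new axes [ -2.58 109.64   6.15] in present axes [ -2.72 109.63   6.32] open 84.71262530744069
```

carry_out(
  deltas=[
    [[-0.002,0.01,0.004,0,0,0],[0,0.015,0.002,0,0,0],[0,0.01,0,0,0,0],[0,0,0,0,0,0],[0,0,0,0,0,0]],
  ],
)

```text
time_s: 16.0
tool_pos: [558.3, 198.6, 108.7]
tcp_rot: [[-0.933, -0.001, 0.359], [-0.359, -0.001, -0.933], [0.001, -1.0, 0.0]]
force: [0.2, -0.1, 0.7]
opening: 85.3
```

```bash
python3 -c "
from h import *
plan([556.8,203.4,34],-68.9)"
```

```text
t 16.0 pos [558.29 198.59 108.67] turn [-0.01 -0.08  0.07] shift in new axes [-0.34 74.67 -5.03] in present axes [-0.43 74.67 -5.04] open 85.34193561139001
```

carry_out(
  deltas=[
    [[0,0.005,-0.003,0,0,0],[0,0.015,-0.002,0,0,0],[0,0.015,0,0,0,0],[0,0.015,0,0,0,0],[0,0.015,0,0,0,0],[0,0.007,0,0,0,0],[0,0.002,0,0,0,0],[0,0,0,0,0,0],[0,0,0,0,0,0]],
  ],
)

```text
time_s: 16.9
tool_pos: [557.2, 204.6, 35.8]
tcp_rot: [[-0.933, 0.001, 0.36], [-0.36, 0.0, -0.933], [-0.001, -1.0, -0.0]]
force: [0.5, 0.5, 0.5]
opening: 84.9
```

carry_out(
  deltas=[
    [[0,0,0,0,0,0],[0,0,0,0,0,0],[0,0,0,0,0,0],[0,0,0,0,0,0],[0,0,0,0,0,0],[0,0,0,0,0,0],[0,0,0,0,0,0],[0,0,0,0,0,0]],
  ],
  hand=0.0,
)

```text
time_s: 17.7
tool_pos: [557.0, 204.5, 35.9]
tcp_rot: [[-0.933, 0.001, 0.36], [-0.36, 0.0, -0.933], [-0.001, -1.0, 0.0]]
force: [-0.4, -0.2, 5.1]
opening: 34.7
```

```bash
python3 -c "
from h import *
plan([556.8,203.4,34],-68.9)"
```

```text
t 17.7 pos [556.98 204.53  35.85] turn [-0.    0.01 -0.04] shift in new axes [0.58 1.85 0.99] in present axes [0.58 1.85 0.99] open 34.674095633465804
```

carry_out(
  deltas=[
    [[0,-0.005,0,0,0,0],[0,-0.01,0,0,0,0],[0,-0.015,0,0,0,0],[0,-0.02,0,0,0,0],[0,-0.02,0,0,4,0],[0,-0.02,0,0,8,0],[0,-0.02,0,0,8,0],[0,-0.01,0,0,8,0],[0,-0.005,0,0,8,0],[0,0,0,0,8,0],[0,0,0,0,8,0],[0,0,0,0,4,0]],
  ],
)

```text
time_s: 18.9
tool_pos: [556.7, 204.7, 161.6]
tcp_rot: [[-0.818, 0.001, -0.576], [0.576, 0.001, -0.818], [-0.0, -1.0, -0.001]]
force: [-0.9, -0.9, -1.1]
opening: 34.6
```

```bash
python3 -c "
from h import *
o=ctrl.get_obs()
cv2.imwrite('pics/r2.png',capture('wrist'))
plan([552.4,-201.9,160],-124.8)"
```

```text
t 18.95 pos [556.64 204.78 161.55] turn [ 0.07 -0.44 -0.01] shift in new axes [-228.62    1.55  336.37] in present axes [-231.2     1.21  334.6 ] open 34.44969222442808
```

View pics/r2.png

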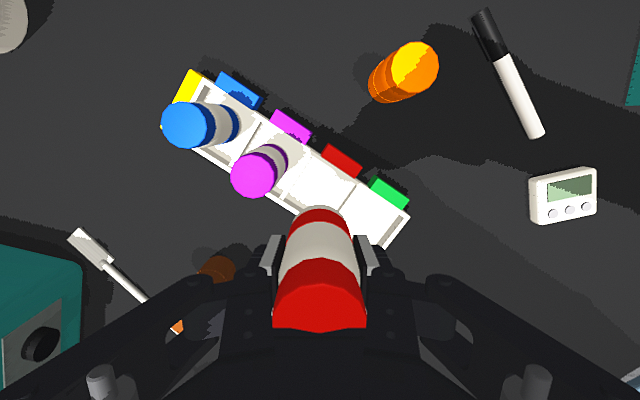

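carry_out(
  deltas=[
    [[-0.007,0,0.01,0,0,0],[-0.016,0,0.023,0,0,0],[-0.023,0,0.0335,0,0,0],[-0.023,0,0.0335,0,0,0],[-0.023,0,0.0335,0,0,0],[-0.023,0,0.0335,0,0,0],[-0.023,0,0.0335,0,0,0],[-0.023,0,0.0335,0,0,0],[-0.023,0,0.0335,0,0,0],[-0.023,0,0.0335,0,0,0],[-0.016,0,0.023,0,0,0],[-0.008,0,0.0105,0,0,0]],
  ],
)

```text
time_s: 20.15
tool_pos: [553.4, -206.8, 160.8]
tcp_rot: [[-0.818, -0.0, -0.575], [0.575, -0.002, -0.818], [-0.001, -1.0, 0.001]]
force: [0.4, 0.1, -1.6]
opening: 34.2
```

carry_out(
  deltas=[
    [[0,0.005,0,0,0,0],[0,0.015,0,0,0,0],[0,0.02,0,0,0,0],[0,0.02,0,0,0,0],[0,0.01,0,0,0,0],[0,0.003,0,0,0,0],[0,0,0,0,0,0],[0,0,0,0,0,0]],
  ],
)

```text
time_s: 20.95
tool_pos: [555.5, -201.9, 88.0]
tcp_rot: [[-0.821, 0.001, -0.572], [0.572, -0.0, -0.821], [-0.001, -1.0, -0.001]]
force: [-0.6, 0.1, -1.8]
opening: 34.6
```

```bash
python3 -c "
from h import *
o=ctrl.get_obs()
cv2.imwrite('pics/r3.png',capture('wrist'))
plan([552.4,-201.9,36],-124.8)"
```

```text
t 21.0 pos [ 555.49 -202.13   88.13] turn [ 0.03 -0.08 -0.08] shift in new axes [ 2.67 52.13  1.57] in present axes [ 2.74 52.12  1.61] open 34.16413431999765
```

View pics/r3.png

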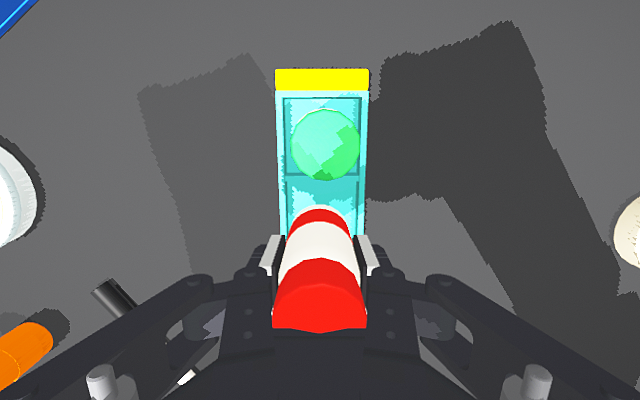

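carry_out(
  deltas=[
    [[0.002,0.003,0.001,0,0,0],[0.001,0.008,0.001,0,0,0],[0,0.01,0,0,0,0],[0,0.01,0,0,0,0],[0,0.006,0,0,0,0],[0,0.003,0,0,0,0],[0,0.002,0,0,0,0],[0,0,0,0,0,0],[0,0,0,0,0,0]],
  ],
)

```text
time_s: 21.9
tool_pos: [551.4, -202.2, 45.5]
tcp_rot: [[-0.82, 0.0, -0.572], [0.572, -0.0, -0.82], [-0.0, -1.0, -0.0]]
force: [0.2, -0.8, -1.5]
opening: 34.4
```

```bash
python3 -c "
from h import *
plan([552.4,-201.9,36],-124.8)"
```

```text
t 21.9 pos [ 551.4  -202.15   45.54] turn [ 0.01 -0.09 -0.03] shift in new axes [-0.67  9.54 -0.78] in present axes [-0.67  9.54 -0.78] open 34.393087469150885
```

carry_out(
  deltas=[
    [[0,0.003,-0.001,0,0,0],[0,0.003,0,0,0,0],[0,0.002,0,0,0,0],[0,0.001,0,0,0,0],[0,0.001,0,0,0,0],[0,0,0,0,0,0]],
  ],
)

```text
time_s: 22.5
tool_pos: [551.6, -201.3, 35.9]
tcp_rot: [[-0.82, -0.0, -0.572], [0.572, 0.0, -0.82], [0.0, -1.0, 0.0]]
force: [-2.8, 1.4, 4.8]
opening: 34.3
```

carry_out(
  deltas=[
    [[0,0.0005,0,0,0,0],[0,0,0,0,0,0],[0,0,0,0,0,0]],
  ],
)

```text
time_s: 22.8
tool_pos: [551.7, -201.3, 35.8]
tcp_rot: [[-0.82, -0.0, -0.572], [0.572, 0.0, -0.82], [0.0, -1.0, 0.0]]
force: [-3.6, 0.8, 10.8]
opening: 33.8
```

Contact with the floor (10 N). Releasing.

carry_out(
  deltas=[
    [[0,0,0,0,0,0],[0,0,0,0,0,0],[0,0,0,0,0,0],[0,0,0,0,0,0],[0,0,0,0,0,0],[0,0,0,0,0,0]],
  ],
  hand=0.085,
)

```text
time_s: 23.4
tool_pos: [551.7, -201.2, 34.7]
tcp_rot: [[-0.82, -0.0, -0.572], [0.572, 0.0, -0.82], [0.0, -1.0, 0.0]]
force: [0.5, -0.8, -0.3]
opening: 85.0
```

carry_out(
  deltas=[
    [[0,-0.01,0,0,0,0],[0,-0.02,0,0,0,0],[0,-0.03,0,0,0,0],[0,-0.03,0,0,0,0],[0,-0.02,0,0,0,0],[0,0,0,0,-4,0],[0,0,0,0,-8,0],[0,0,0,0,-8,0],[0,0,0,0,-8,0],[0,0,0,0,-8,0],[0,0,0,0,-8,0],[0,0,0,0,-8,0]],
  ],
)

```text
time_s: 24.6
tool_pos: [551.8, -201.5, 145.6]
tcp_rot: [[-0.954, 0.0, 0.299], [-0.299, -0.001, -0.954], [-0.0, -1.0, 0.001]]
force: [-0.1, -1.2, 0.3]
opening: 85.3
```

```bash
python3 -c "
from h import *
cv2.imwrite('pics/r4t.png',cv2.resize(capture('top')[130:300,170:490],None,fx=2.5,fy=2.5,interpolation=cv2.INTER_CUBIC))
plan([606.8,228.2,140],-68.9)"
```

```text
t 24.65 pos [ 551.66 -201.66  145.53] turn [-0.04 -3.31 -0.01] shift in new axes [-206.19    5.53 -381.19] in present axes [-183.83    5.28 -392.46] open 85.30142845888543
```

View pics/r4t.png

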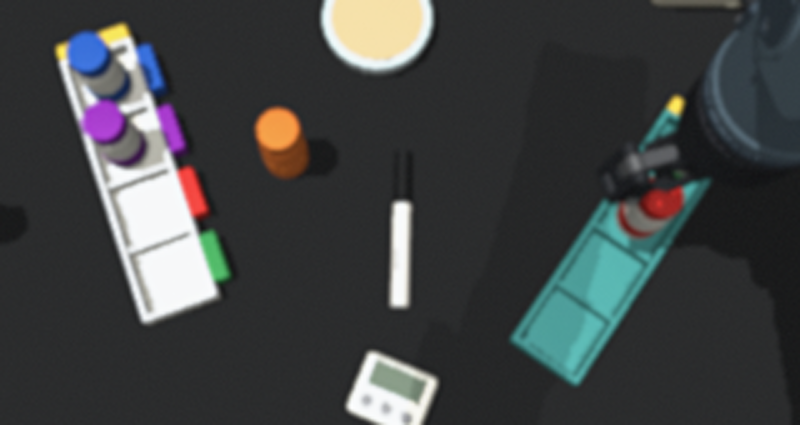

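carry_out(
  deltas=[
    [[0,0,0,0,-3.5,0],[-0.006,0,-0.011,0,0,0],[-0.014,0,-0.026,0,0,0],[-0.022,0,-0.041,0,0,0],[-0.023,0,-0.042,0,0,0],[-0.023,0,-0.042,0,0,0],[-0.023,0,-0.042,0,0,0],[-0.023,0,-0.042,0,0,0],[-0.023,0,-0.042,0,0,0],[-0.023,0,-0.042,0,0,0],[-0.016,0,-0.031,0,0,0],[-0.01,0,-0.02,0,0,0]],
  ],
)

```text
time_s: 25.85
tool_pos: [609.2, 233.6, 145.2]
tcp_rot: [[-0.936, -0.0, 0.353], [-0.353, 0.002, -0.936], [-0.001, -1.0, -0.002]]
force: [0.0, 0.3, -0.6]
opening: 85.2
```

carry_out(
  deltas=[
    [[0,0.005,0,0,0,0],[0,0.015,0,0,0,0],[0,0.005,0,0,0,0],[0,0,0,0,0,0],[0,0,0,0,0,0]],
  ],
)

```text
time_s: 26.35
tool_pos: [610.5, 226.7, 119.6]
tcp_rot: [[-0.937, -0.0, 0.35], [-0.35, -0.001, -0.937], [0.001, -1.0, 0.0]]
force: [1.1, -0.5, -0.5]
opening: 84.9
```

```bash
python3 -c "
from h import *
plan([606.8,228.2,35],-68.9)"
```

```text
t 26.35 pos [610.5  226.66 119.56] turn [-0.02 -0.61  0.04] shift in new axes [ 2.9  84.56 -2.77] in present axes [ 2.87 84.56 -2.77] open 84.89107815686874
```

carry_out(
  deltas=[
    [[0.002,0.005,-0.002,0,-0.6,0],[0.001,0.015,-0.001,0,0,0],[0,0.02,0,0,0,0],[0,0.02,0,0,0,0],[0,0.015,0,0,0,0],[0,0.007,0,0,0,0],[0,0.002,0,0,0,0],[0,0,0,0,0,0],[0,0,0,0,0,0]],
  ],
)

```text
time_s: 27.25
tool_pos: [607.3, 229.9, 36.6]
tcp_rot: [[-0.932, 0.001, 0.362], [-0.362, 0.001, -0.932], [-0.002, -1.0, -0.0]]
force: [0.4, 0.1, 0.4]
opening: 85.0
```

carry_out(
  deltas=[
    [[0,0,0,0,0,0],[0,0,0,0,0,0],[0,0,0,0,0,0],[0,0,0,0,0,0],[0,0,0,0,0,0],[0,0,0,0,0,0],[0,0,0,0,0,0],[0,0,0,0,0,0]],
  ],
  hand=0.0,
)

```text
time_s: 28.05
tool_pos: [607.0, 229.5, 36.3]
tcp_rot: [[-0.932, 0.001, 0.362], [-0.362, -0.0, -0.932], [-0.001, -1.0, 0.0]]
force: [-0.8, -0.6, 5.3]
opening: 34.1
```

```bash
python3 -c "
from h import *
plan([606.8,228.2,35],-68.9)"
```

```text
t 28.05 pos [606.98 229.53  36.27] turn [-0.02  0.1  -0.04] shift in new axes [0.65 1.27 1.18] in present axes [0.65 1.27 1.17] open 34.1216952734982
```

carry_out(
  deltas=[
    [[0,-0.005,0,0,0,0],[0,-0.01,0,0,0,0],[0,-0.015,0,0,0,0],[0,-0.02,0,0,0,0],[0,-0.02,0,0,4,0],[0,-0.02,0,0,8,0],[0,-0.02,0,0,8,0],[0,-0.01,0,0,8,0],[0,-0.005,0,0,8,0],[0,0,0,0,8,0],[0,0,0,0,8,0],[0,0,0,0,4,0]],
  ],
)

```text
time_s: 29.25
tool_pos: [606.6, 230.1, 162.1]
tcp_rot: [[-0.819, 0.001, -0.574], [0.574, 0.001, -0.819], [-0.0, -1.0, -0.001]]
force: [0.0, -0.3, -0.9]
opening: 34.4
```

```bash
python3 -c "
from h import *
cv2.imwrite('pics/p2.png',capture('wrist'))
plan([504.8,-168.8,160],-124.8)"
```

```text
t 29.3 pos [606.55 230.2  162.05] turn [ 0.07 -0.33 -0.01] shift in new axes [-144.16    2.05  385.71] in present axes [-146.4     1.59  384.87] open 34.2690113184538
```

View pics/p2.png

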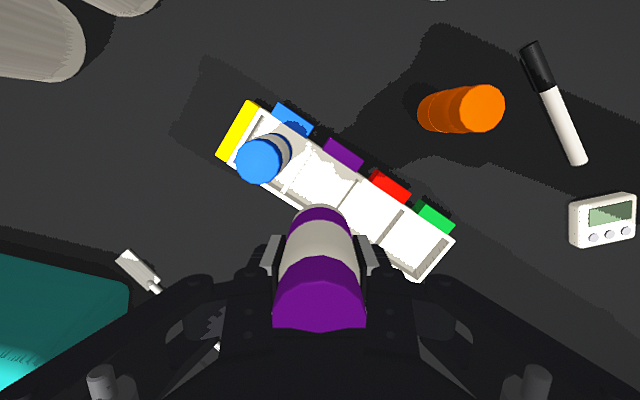

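carry_out(
  deltas=[
    [[-0.004,0,0.012,0,0,0],[-0.01,0,0.027,0,0,0],[-0.0145,0,0.0385,0,0,0],[-0.0145,0,0.0385,0,0,0],[-0.0145,0,0.0385,0,0,0],[-0.0145,0,0.0385,0,0,0],[-0.0145,0,0.0385,0,0,0],[-0.0145,0,0.0385,0,0,0],[-0.0145,0,0.0385,0,0,0],[-0.0145,0,0.0385,0,0,0],[-0.01,0,0.027,0,0,0],[-0.004,0,0.012,0,0,0]],
  ],
)

```text
time_s: 30.5
tool_pos: [502.8, -173.7, 161.4]
tcp_rot: [[-0.819, -0.0, -0.573], [0.573, -0.002, -0.819], [-0.001, -1.0, 0.001]]
force: [-0.0, 1.1, -0.7]
opening: 33.9
```

carry_out(
  deltas=[
    [[0,0.005,0,0,0,0],[0,0.015,0,0,0,0],[0,0.02,0,0,0,0],[0,0.02,0,0,0,0],[0,0.01,0,0,0,0],[0,0.003,0,0,0,0],[0,0,0,0,0,0],[0,0,0,0,0,0]],
  ],
)

```text
time_s: 31.3
tool_pos: [505.3, -169.4, 88.5]
tcp_rot: [[-0.822, 0.001, -0.57], [0.57, -0.0, -0.822], [-0.001, -1.0, -0.001]]
force: [0.9, -0.2, -1.0]
opening: 34.3
```

```bash
python3 -c "
from h import *
cv2.imwrite('pics/p3.png',capture('wrist'))
plan([504.8,-168.8,36],-124.8)"
```

```text
t 31.35 pos [ 505.31 -169.53   88.62] turn [ 0.04  0.03 -0.08] shift in new axes [ 0.84 52.62 -0.3 ] in present axes [ 0.91 52.62 -0.27] open 33.60349105143301
```

View pics/p3.png

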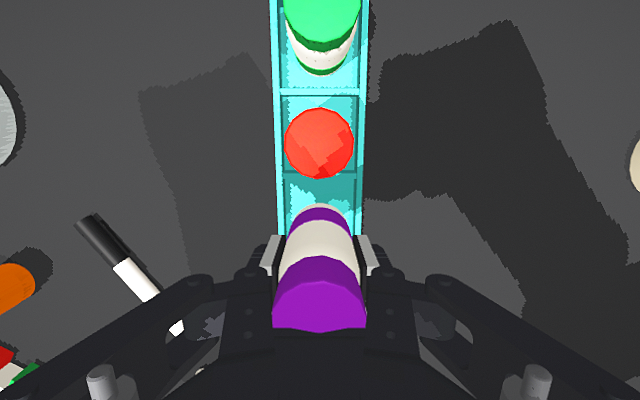

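Aligned within 1 mm; red and green stand in line ahead of it. Descending.

carry_out(
  deltas=[
    [[0.001,0.003,0,0,0,0],[0,0.008,0,0,0,0],[0,0.01,0,0,0,0],[0,0.01,0,0,0,0],[0,0.006,0,0,0,0],[0,0.003,0,0,0,0],[0,0.002,0,0,0,0],[0,0,0,0,0,0],[0,0,0,0,0,0]],
  ],
)

```text
time_s: 32.25
tool_pos: [504.0, -169.1, 46.0]
tcp_rot: [[-0.821, 0.0, -0.571], [0.571, -0.0, -0.821], [-0.0, -1.0, -0.0]]
force: [0.1, 0.7, -1.1]
opening: 33.9
```

```bash
python3 -c "
from h import *
plan([504.8,-168.8,36],-124.8)"
```

```text
t 32.25 pos [ 503.96 -169.06   46.  ] turn [ 0.01  0.01 -0.02] shift in new axes [-0.54 10.   -0.69] in present axes [-0.53 10.   -0.69] open 33.88204891134539
```

carry_out(
  deltas=[
    [[0,0.003,0,0,0,0],[0,0.003,0,0,0,0],[0,0.002,0,0,0,0],[0,0.001,0,0,0,0],[0,0.001,0,0,0,0],[0,0,0,0,0,0],[0,0,0,0,0,0]],
  ],
)

```text
time_s: 32.95
tool_pos: [503.7, -169.1, 36.2]
tcp_rot: [[-0.821, -0.0, -0.571], [0.571, 0.0, -0.821], [0.0, -1.0, 0.0]]
force: [-1.0, 1.5, 5.2]
opening: 34.2
```

carry_out(
  deltas=[
    [[0,0.0005,0,0,0,0],[0,0,0,0,0,0],[0,0,0,0,0,0]],
  ],
)

```text
time_s: 33.25
tool_pos: [503.7, -169.0, 36.2]
tcp_rot: [[-0.821, -0.0, -0.571], [0.571, 0.0, -0.821], [0.0, -1.0, -0.0]]
force: [-4.0, 0.9, 11.3]
opening: 34.4
```

carry_out(
  deltas=[
    [[0,0,0,0,0,0],[0,0,0,0,0,0],[0,0,0,0,0,0],[0,0,0,0,0,0],[0,0,0,0,0,0],[0,0,0,0,0,0]],
  ],
  hand=0.085,
)

```text
time_s: 33.85
tool_pos: [503.8, -169.0, 35.2]
tcp_rot: [[-0.821, -0.0, -0.571], [0.571, -0.0, -0.821], [0.0, -1.0, 0.0]]
force: [-0.6, -1.0, 0.2]
opening: 85.0
```

carry_out(
  deltas=[
    [[0,-0.01,0,0,0,0],[0,-0.02,0,0,0,0],[0,-0.03,0,0,0,0],[0,-0.03,0,0,0,0],[0,-0.02,0,0,0,0],[0,0,0,0,-4,0],[0,0,0,0,-8,0],[0,0,0,0,-8,0],[0,0,0,0,-8,0],[0,0,0,0,-8,0],[0,0,0,0,-8,0],[0,0,0,0,-8,0]],
  ],
)

```text
time_s: 35.05
tool_pos: [503.7, -169.2, 146.0]
tcp_rot: [[-0.954, 0.0, 0.301], [-0.301, -0.001, -0.954], [-0.0, -1.0, 0.001]]
force: [0.2, 0.7, 0.5]
opening: 84.8
```

```bash
python3 -c "
from h import *
cv2.imwrite('pics/p4t.png',cv2.resize(capture('top')[130:300,170:490],None,fx=2.5,fy=2.5,interpolation=cv2.INTER_CUBIC))
plan([662.7,244.3,140],-68.9)"
```

```text
t 35.1 pos [ 503.7  -169.29  145.99] turn [-0.04 -3.2  -0.01] shift in new axes [-297.23    5.99 -328.62] in present axes [-278.4     5.82 -344.72] open 84.92179136851165
```

View pics/p4t.png

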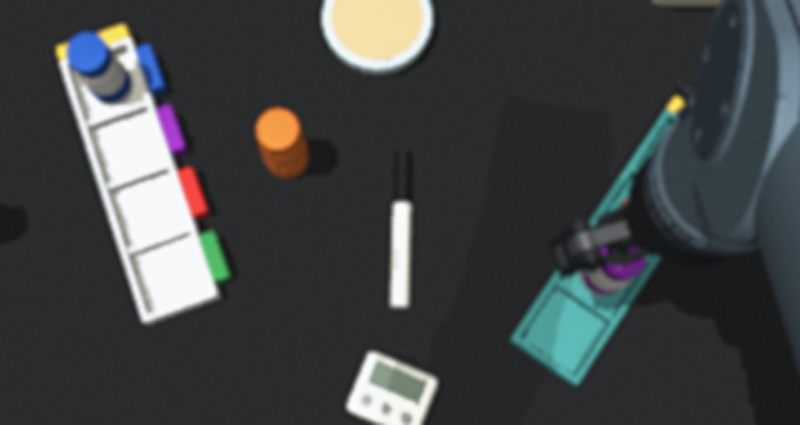

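carry_out(
  deltas=[
    [[0,0,0,0,-3.7,0],[-0.009,0,-0.01,0,0,0],[-0.02,0,-0.022,0,0,0],[-0.032,0,-0.035,0,0,0],[-0.033,0,-0.0365,0,0,0],[-0.033,0,-0.0365,0,0,0],[-0.033,0,-0.0365,0,0,0],[-0.033,0,-0.0365,0,0,0],[-0.033,0,-0.0365,0,0,0],[-0.033,0,-0.0365,0,0,0],[-0.024,0,-0.027,0,0,0],[-0.014,0,-0.016,0,0,0]],
  ],
)

```text
time_s: 36.3
tool_pos: [663.1, 250.7, 145.5]
tcp_rot: [[-0.934, -0.0, 0.358], [-0.358, 0.003, -0.934], [-0.001, -1.0, -0.003]]
force: [-0.3, -0.7, 0.8]
opening: 84.9
```

carry_out(
  deltas=[
    [[0,0.005,0,0,0,0],[0,0.015,0,0,0,0],[0,0.005,0,0,0,0],[0,0,0,0,0,0],[0,0,0,0,0,0]],
  ],
)

```text
time_s: 36.8
tool_pos: [663.8, 243.1, 120.1]
tcp_rot: [[-0.935, -0.0, 0.355], [-0.355, -0.001, -0.935], [0.001, -1.0, 0.0]]
force: [-0.7, -0.5, 0.8]
opening: 85.1
```

```bash
python3 -c "
from h import *
plan([662.7,244.3,36],-68.9)"
```

```text
t 36.8 pos [663.78 243.1  120.15] turn [-0.03 -0.3   0.04] shift in new axes [ 0.57 84.15 -1.51] in present axes [ 0.53 84.15 -1.55] open 85.07495364725503
```

carry_out(
  deltas=[
    [[0.001,0.005,-0.001,0,-0.3,0],[0,0.015,0,0,0,0],[0,0.02,0,0,0,0],[0,0.02,0,0,0,0],[0,0.015,0,0,0,0],[0,0.007,0,0,0,0],[0,0.002,0,0,0,0],[0,0,0,0,0,0],[0,0,0,0,0,0]],
  ],
)

```text
time_s: 37.7
tool_pos: [663.2, 245.2, 37.2]
tcp_rot: [[-0.932, 0.001, 0.362], [-0.362, 0.001, -0.932], [-0.002, -1.0, -0.0]]
force: [0.8, 0.4, 0.0]
opening: 85.0
```

carry_out(
  deltas=[
    [[0,0,0,0,0,0],[0,0,0,0,0,0],[0,0,0,0,0,0],[0,0,0,0,0,0],[0,0,0,0,0,0],[0,0,0,0,0,0],[0,0,0,0,0,0],[0,0,0,0,0,0]],
  ],
  hand=0.0,
)

```text
time_s: 38.5
tool_pos: [662.8, 245.3, 36.8]
tcp_rot: [[-0.932, 0.001, 0.362], [-0.362, 0.001, -0.932], [-0.001, -1.0, -0.0]]
force: [-0.6, 1.4, 5.7]
opening: 34.4
```

```bash
python3 -c "
from h import *
plan([662.7,244.3,36],-68.9)"
```

```text
t 38.5 pos [662.81 245.32  36.79] turn [ 0.02  0.11 -0.05] shift in new axes [0.47 0.79 0.91] in present axes [0.48 0.79 0.91] open 34.41986521271346
```

carry_out(
  deltas=[
    [[0,-0.005,0,0,0,0],[0,-0.01,0,0,0,0],[0,-0.015,0,0,0,0],[0,-0.02,0,0,0,0],[0,-0.02,0,0,4,0],[0,-0.02,0,0,8,0],[0,-0.02,0,0,8,0],[0,-0.01,0,0,8,0],[0,-0.005,0,0,8,0],[0,0,0,0,8,0],[0,0,0,0,8,0],[0,0,0,0,4,0]],
  ],
)

```text
time_s: 39.7
tool_pos: [662.5, 245.1, 162.6]
tcp_rot: [[-0.819, 0.001, -0.574], [0.574, 0.001, -0.819], [-0.0, -1.0, -0.001]]
force: [0.2, 0.6, -1.4]
opening: 34.2
```

```bash
python3 -c "
from h import *
cv2.imwrite('pics/b2.png',capture('wrist'))
plan([457.1,-135.6,160],-124.8)"
```

```text
t 39.75 pos [662.51 245.21 162.51] turn [ 0.05 -0.35 -0.02] shift in new axes [-48.66   2.51 429.93] in present axes [-51.28   2.16 429.63] open 34.2878359779238
```

View pics/b2.png

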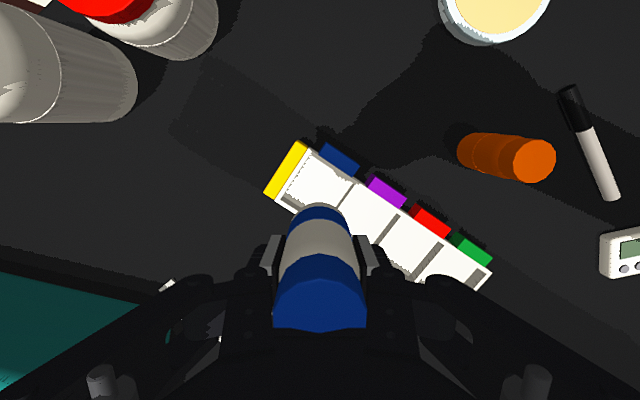

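carry_out(
  deltas=[
    [[-0.001,0,0.013,0,0,0],[-0.004,0,0.03,0,0,0],[-0.005,0,0.043,0,0,0],[-0.005,0,0.043,0,0,0],[-0.005,0,0.043,0,0,0],[-0.005,0,0.043,0,0,0],[-0.005,0,0.043,0,0,0],[-0.005,0,0.043,0,0,0],[-0.005,0,0.043,0,0,0],[-0.005,0,0.043,0,0,0],[-0.003,0,0.03,0,0,0],[-0.001,0,0.013,0,0,0]],
  ],
)

```text
time_s: 40.95
tool_pos: [455.9, -139.2, 162.1]
tcp_rot: [[-0.82, 0.0, -0.573], [0.573, -0.001, -0.82], [-0.001, -1.0, 0.001]]
force: [0.9, 0.7, -0.5]
opening: 34.2
```

carry_out(
  deltas=[
    [[0,0.005,0,0,0,0],[0,0.015,0,0,0,0],[0,0.02,0,0,0,0],[0,0.02,0,0,0,0],[0,0.01,0,0,0,0],[0,0.003,0,0,0,0],[0,0,0,0,0,0],[0,0,0,0,0,0]],
  ],
)

```text
time_s: 41.75
tool_pos: [458.2, -135.9, 88.9]
tcp_rot: [[-0.822, 0.001, -0.57], [0.57, -0.0, -0.822], [-0.001, -1.0, -0.001]]
force: [-0.3, 0.6, -1.8]
opening: 33.9
```

```bash
python3 -c "
from h import *
cv2.imwrite('pics/b3.png',capture('wrist'))
plan([457.1,-135.6,36.5],-124.8)"
```

```text
t 41.8 pos [ 458.15 -136.1    89.02] turn [ 0.04  0.02 -0.07] shift in new axes [ 1.15 52.52  0.19] in present axes [ 1.22 52.52  0.22] open 34.3323762870294
```

View pics/b3.png

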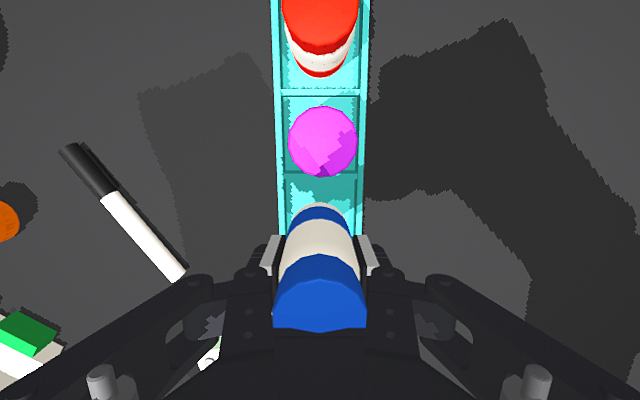

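carry_out(
  deltas=[
    [[0.001,0.003,0,0,0,0],[0,0.008,0,0,0,0],[0,0.01,0,0,0,0],[0,0.01,0,0,0,0],[0,0.006,0,0,0,0],[0,0.003,0,0,0,0],[0,0.002,0,0,0,0],[0,0,0,0,0,0],[0,0,0,0,0,0]],
  ],
)

```text
time_s: 42.7
tool_pos: [456.7, -135.7, 46.5]
tcp_rot: [[-0.821, 0.0, -0.571], [0.571, -0.0, -0.821], [-0.0, -1.0, -0.0]]
force: [-0.0, -0.2, -1.9]
opening: 34.4
```

```bash
python3 -c "
from h import *
plan([457.1,-135.6,36.5],-124.8)"
```

```text
t 42.7 pos [ 456.75 -135.66   46.47] turn [ 0.01  0.01 -0.02] shift in new axes [-0.26  9.97 -0.25] in present axes [-0.25  9.97 -0.25] open 34.4158066695784
```

carry_out(
  deltas=[
    [[0,0.003,0,0,0,0],[0,0.003,0,0,0,0],[0,0.002,0,0,0,0],[0,0.001,0,0,0,0],[0,0.001,0,0,0,0],[0,0,0,0,0,0],[0,0,0,0,0,0]],
  ],
)

```text
time_s: 43.4
tool_pos: [456.5, -135.6, 36.7]
tcp_rot: [[-0.821, -0.0, -0.571], [0.571, 0.0, -0.821], [0.0, -1.0, -0.0]]
force: [-1.9, -0.4, 5.7]
opening: 34.4
```

carry_out(
  deltas=[
    [[0,0.0005,0,0,0,0],[0,0,0,0,0,0],[0,0,0,0,0,0]],
  ],
)

```text
time_s: 43.7
tool_pos: [456.5, -135.6, 36.6]
tcp_rot: [[-0.821, -0.0, -0.571], [0.571, 0.0, -0.821], [0.0, -1.0, -0.0]]
force: [-2.4, 0.6, 12.9]
opening: 34.4
```

carry_out(
  deltas=[
    [[0,0,0,0,0,0],[0,0,0,0,0,0],[0,0,0,0,0,0],[0,0,0,0,0,0],[0,0,0,0,0,0],[0,0,0,0,0,0]],
  ],
  hand=0.085,
)

```text
time_s: 44.3
tool_pos: [456.5, -135.6, 35.7]
tcp_rot: [[-0.821, -0.0, -0.571], [0.571, 0.0, -0.821], [0.0, -1.0, 0.0]]
force: [0.2, 0.2, 0.4]
opening: 85.0
```

carry_out(
  deltas=[
    [[0,-0.01,0,0,0,0],[0,-0.02,0,0,0,0],[0,-0.03,0,0,0,0],[0,-0.03,0,0,0,0],[0,-0.03,0,0,0,0],[0,-0.03,0,0,0,0],[0,-0.03,0,0,0,0],[0,-0.01,0,0,0,0],[0,0,0,0,0,0]],
  ],
)

```text
time_s: 45.2
tool_pos: [457.4, -135.8, 227.4]
tcp_rot: [[-0.821, 0.003, -0.571], [0.571, -0.0, -0.821], [-0.003, -1.0, -0.002]]
force: [-0.8, 0.1, 0.4]
opening: 84.8
```

```bash
python3 -c "
from h import *
import pickle
o=ctrl.get_obs();pickle.dump(o,open('f.pkl','wb'))
cv2.imwrite('pics/f.png',capture('wrist'));print(o['tool_pos'],o['time_s'])"
```

```text
[ 457.41 -135.8   227.38] 45.2
```

View pics/f.png

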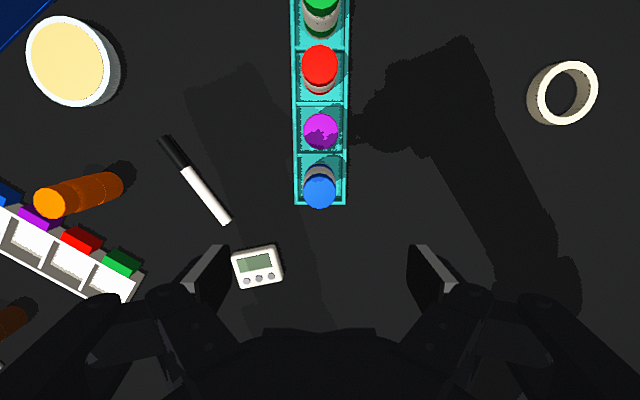

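All four stand in the teal rack: green at the yellow end, then red (319,66), purple (320,131) and blue (319,190). I'll move aside and check with the fixed cameras.

carry_out(
  deltas=[
    [[0,-0.01,0.02,0,0,0],[0,0,0.04,0,0,0],[0,0,0.04,0,0,0],[0,0,0.04,0,0,0],[0,0,0.04,0,0,0],[0,0,0.04,0,0,0],[0,0,0.03,0,0,0],[0,0,0.01,0,0,0],[0,0,0,0,0,0],[0,0,0,0,0,0]],
  ],
)

```text
time_s: 46.25
tool_pos: [308.8, -347.7, 235.0]
tcp_rot: [[-0.822, -0.001, -0.569], [0.569, 0.002, -0.822], [0.002, -1.0, -0.001]]
force: [-0.7, 0.2, 0.3]
opening: 85.2
```

```bash
python3 -c "
from h import *
o=ctrl.get_obs()
t=capture('top');s=capture('side')
cv2.imwrite('pics/ft.png',cv2.resize(t[150:300,350:500],None,fx=4,fy=4,interpolation=cv2.INTER_CUBIC))
cv2.imwrite('pics/fs.png',cv2.resize(s[110:240,320:450],None,fx=4.5,fy=4.5,interpolation=cv2.INTER_CUBIC));print(o['tool_pos'],o['time_s'],o['opening'],o['force'])"
```

```text
[ 308.77 -347.7   234.96] 46.25 85.19234454732513 [-0.66  0.22  0.33]
```

View pics/ft.png

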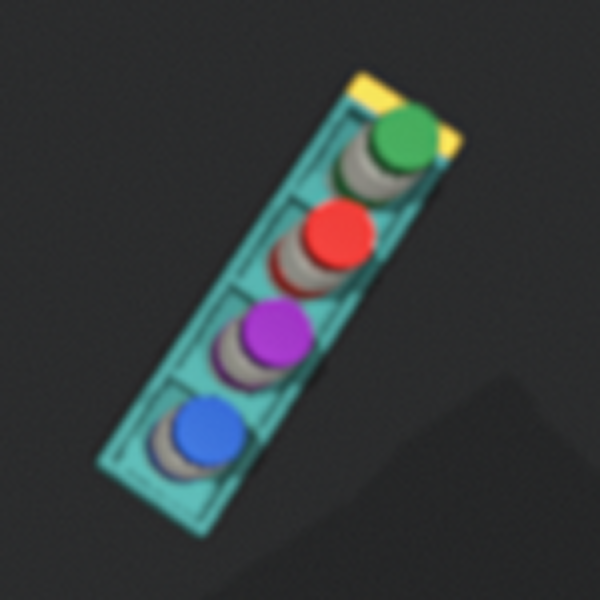

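View pics/fs.png

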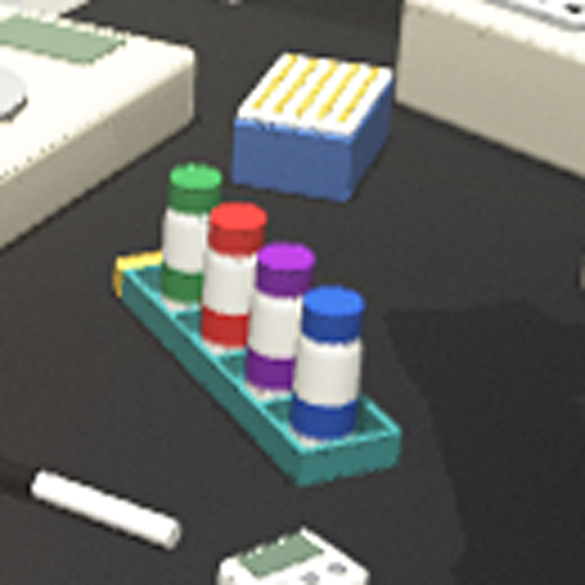

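```bash
python3 -c "
from h import *
u=(np.array([[406,137],[340,234],[278,333],[209,431]])+.5)/4-.5+[350,150]
P=to_plane(*cam('top'),u,94.)[:,:2]
th=np.radians(-124.8);R=np.array([[np.cos(th),-np.sin(th)],[np.sin(th),np.cos(th)]])
print((P-[528.1,-185])@R)"
```

```text
[[  1.07  86.54]
 [  0.4   27.62]
 [  1.78 -29.49]
 [  0.24 -86.58]]
```

All four are within about 2 mm of their bay centres and upright at full depth, so I'm handing the job in.

```bash
python3 -c "
from station import ctrl
print(ctrl.sign_off())"
```

```text
the job is handed in; nothing more can be done
None
```

I moved all four bottles into the teal rack in reverse order and handed the job in at about 46 s of the 102 s allowed. From the teal rack's yellow end they stand green, red, purple, blue; in the white rack the order from its yellow end was blue, purple, red, green.

- **Position:** the last top-camera picture puts the caps at most 1.8 mm off in x and 1.4 mm off in y from the bay centres, against the 12 mm allowed.
- **Standing and released:** in the last top and side pictures all four look upright and fully down. The gripper is open (85 mm) and well clear of everything.
- **Set-down:** each bottle was lowered to light floor contact (about 5–13 N) before release, with no drops seen.
- **Disagreements:** the top and wrist cameras differed by up to about 2.4 mm, and I used averages. The finger opening read about 34 mm on the 36 mm bodies, but every grip held. The brown and orange look-alikes were left alone.

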